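Set and lock the leg of a document stand

ROBOT

A 7-joint arm with a two-finger parallel gripper is mounted at the origin on the work surface. World frame = base frame: x ahead of the robot, y to its left, z up, the work surface at z = 0. Lengths are in m, angles in degrees, forces in N, time in s.
With the tool pointing down it reaches from about 0.4 to 0.875 m from the base axis. Payload 19.3 kg.
Tool frame: the origin (TCP) lies at the very end of the fingers, on their centre line; the grasp point (between the pads) lies grip_depth behind it (grip_depth is the distance from the TCP to the grasp point, in m); y points along the fingers, x is the direction in which the jaws open and shut, and the axes are right-handed (so a half turn about y gives the same grasp; the last joint's range is limited). The gripper opens to 85 mm and grips with 20 to 120 N. Pads are 22 mm wide; open, the fingers measure 114 mm over their backs; the gripper's body (76 mm by 85 mm) begins 54 mm behind the grasp point. The pads swing forward as they close: fully open they stand 13 mm farther back than shut.
Start: joints at [-75.642, 29.874, -2.08, 91.645, 1.215, 58.505, -6.463], TCP at [0.197, 0.593, 0.231] pointing down, gripper open.
Joint ranges: [-166.77, 166.77], [-17.47, 122.26], [-85.68, 81.53], [9.62, 139.38], [-72.42, 252.41], [9.2, 110.78], [-144.41, 144.41]. Speed limits (degrees/s): [108.29, 108.29, 136.94, 136.94, 172.46, 172.46, 172.46].

INTERFACE

Orientations are given as a 3x3 rotation matrix whose columns are the frame's x, y, z axes.
In Python, from workcell import * gives the robot as it stands. The module is installed in compiled form; this text tells all that it offers.
- The arm moves only by the shell command python3 -m jog 'ROWS'. ROWS is JSON, a list of rows, each an object with "delta_pos": the shift along the tool's x, y, z in m, a list of three; "rotation": the turn, a rotation vector about the tool's x, y, z in degrees, a list of three; "claw": the closure, from 0 (fully open) to 1 (shut). In form: [{"delta_pos": [x, y, z], "rotation": [rx, ry, rz], "claw": claw}, ...]. A call has 1 to 8 rows; each row is the pose to reach, as a shift and turn from the pose commanded when the call began, along the tool's axes at that moment; what a row does not reach only later rows make up. A row lasts 1/8 s, in which the tool goes at most 62.5 mm and 10.7 degrees, less where a joint would pass 70% of its speed; a pose out of reach is approached as far as the arm can. A call with a gripper value outside its range is refused whole. The fingers move at their own pace and stop on an object; the grip force is fixed at half the most. Time passes only in rows, so rows that repeat a pose let the fingers close. It gives the time, the measured TCP pose, the force and the opening at its end, in the units of the state.
- get_state(): the state, without advancing time (a new reading comes with each control period).
- grab_frame(name): name is "scene" or "top" or "wrist"; returns the picture (420x560x3 uint8, blue, green, red); there is no depth.
- camera_params(name): a dict with "K" (3x3 intrinsics, pixels), "k1" (the pictures are not rectified: a ray, as slopes to the right and down, at radius r is drawn at 1 + k1 r^2 times it, then the intrinsics apply), "world_to_cam" (4x4, takes a point from world to camera coordinates); the wrist camera has in their place "tool_from_camera" (4x4, takes a point from camera to tool coordinates, whose origin is the TCP and whose axes are the tool frame's). Camera axes: x right, y down, z forward; pixel columns grow to the right and rows downward; lengths in m; the calibration is good to about 2 mm. A picture is of the moment at which its call begins: read the wrist's pose just before it. camera_params takes no time and is no camera call.
- close_job(): hands the job in, once; it reports no verdict.
The state is a dict: "time": time; "joints": joint angles; "joint_vel": joint speeds; "tau": joint torques, N m; "tool_pos": TCP position; "eef_rot": TCP orientation; "contact_force": force on the tool from outside, world axes, zero at the start; "ft_torque": the same for the moment, N m; "finger_gap": finger opening in m.
Only numpy, scipy, OpenCV 4.12 (cv2) and the standard library are available. Lean on these libraries where they do the work, as an engineer would, in place of code of your own. Each camera call takes 0.05 s, during which the arm holds its last target.

TASK

On the doctor's desk, set the lean of the document stand: take the upright black post of its sprung sliding leg, draw the leg out along the rail until the post is level with the red mark clip, and only then press the orange cam lever down flat while keeping the leg at the mark. Do not knock the other things on the desk, and finish still holding the post, with the leg at the mark and the lever closed: do not let go.

Things in the scene. Friction and masses are not known exactly. Their poses are not given: they have to be found in the camera images.
- stand: Document stand, screwed down. Origin on the desk under its panel's hinge, on the rail's centre line; x runs along the rail, the way the leg is drawn out, z up. Rail x = -10 to 360 mm, 64 wide, top 20 mm up. A strut from the leg props the grey panel (220 wide, 200 long), which lies back as the leg moves out; its top edge stays 115 mm or more behind the post (-x) and under 240 mm high.
- post (a point): Upright black rubber post with a white band near its top: the handle of the sliding leg. 12 mm thick along the rail (x), 26 mm wide across it. Origin at the centre of its foot, on the leg's block 38 mm above the desk; its top is 96 mm above the desk. Axes parallel to the stand's. At home it stands at x = 200 mm of the stand.
- leg (a joint): How far the leg is drawn out from home, m: 0 home (its start), 0.10 end stop; grows along the stand's +x. A spring draws it home with 4.5 N (at home) to 6 N (at the stop), friction 0.5 N: it runs back if let go. Do not count on the lever to keep it there: it must go on being held.
- mark: Red clip on the rail's -y side, fixed. Origin on the desk on the rail's centre line, level with the clip; axes parallel to the stand's. Its pointer (3 mm thick, white tip, 36 mm high) is 38 mm to the -y side. The leg is set when the post's centre has the same x along the rail as this origin: 35 to 85 mm beyond the post's home.
- lever (a joint): Angle of the orange cam lever, rad: 0 closed, lying flat (hard stop); it starts open at 0.28 to 0.40, pad raised: its outer edge up to 86 mm above the desk, and up to 78 mm at 30 mm from the post's centre. A stiff hinge: it stays where it is left; 3 to 4 N down on the pad moves it.
- lever_pad (a point): Centre of the top of the lever's pad (40 mm along, 52 wide, 8 thick). The lever rides on the leg. Closed, the pad lies 10 to 50 mm beyond the post's centre (+x), its top 50 mm above the desk. A hand straddling the post along the rail, one finger on the panel side, the other on the pad side, can press it down with that fingertip by moving down the post.
- lever_hinge (a point): Middle of the lever's hinge, 30 mm from the post's centre on the panel side (-x), 46 mm above the desk, its axis across the rail. The lever is a fork: from here two thin arms (6 mm square, 40 mm apart inside, tops 49 mm above the desk when closed) pass either side of the post to the pad beyond it.
- pill_jar: White jar, 48 mm across, 70 mm high, standing; origin under its centre. Leave alone.
- mug: Blue mug, 80 mm across, 90 mm high; origin under its centre. Leave alone.
- stapler: Blue and black stapler, 140 mm long, 36 mm wide, 58 mm high; origin under its centre, x along it. Leave alone.
- tape_roll: Yellow roll of tape lying flat, 90 mm across, 20 mm high; origin under its centre. Leave alone.
- record_box: Blue card box, 100 by 70 by 45 mm; origin under its centre. Leave alone.
- tray_pen: Green marker pen, 130 mm long, 11 mm thick; origin under its centre, x along it. Leave alone.

How it is judged:
By the outcome, as a careful person would: the job done as asked, in the order asked, and still so for the second after the job is handed in, while the arm keeps its last pose, push and grip.
It also fails if it takes over 35 s, if anything falls off the work surface, if the arm or the gripper's body presses on something with over 40 N, if the wrist force passes 120 N, or if a joint passes its speed limit or range.

## Working session

There is one attempt and no reset: what is moved stays moved. The work goes in short steps, Python scripts to look and compute and a shell command to move; the robot and the scene stay as the last step left them, time stands still between calls to the robot, and variables do not carry over. Pictures are saved under pics/ and viewed, and the job is handed in when it is done.

```bash
mkdir -p pics; python3 - <<'E'
from workcell import *
import cv2,numpy as np
np.set_printoptions(precision=4,suppress=True)
s=get_state()
for k,v in s.items(): print(k,np.array(v).tolist())
for n in ["scene","top","wrist"]:
    p=camera_params(n); print(n,{k:np.array(v).round(4).tolist() for k,v in p.items()})
    f=grab_frame(n); cv2.imwrite(f"pics/{n}0.png",f)
E
```

```text
time 0.0
joints [-75.64084086657769, 29.909472007135584, -2.0812214252566736, 91.67310971089383, 1.2143069387141574, 58.50605380162333, -6.461648360292421]
joint_vel [-0.15444096716543498, 0.016280849832786694, -0.023964157071533848, -0.01065271657788889, -0.056182073057098006, 0.06776666270839114, 0.03635554141763422]
tau [-0.0009066971506399568, -92.70726442337036, 1.9792156666517258, -36.9950008392334, 0.01769032794982195, 0.008020050299819559, 5.954354492132552e-05]
tool_pos [0.19701502208880736, 0.5927741166690148, 0.2307265413897357]
eef_rot [[0.31533320330288533, -0.00028957996703546834, -0.9489809729589861], [0.9489803088646037, -0.0011255415716045975, 0.31533332609068154], [-0.0011594317499015801, -0.9999993246495786, -8.01149426663287e-05]]
contact_force [-0.16870492448446822, -0.33497087239524115, -0.6725774203600372]
ft_torque [-0.00398049832939332, -0.0330108358950462, -0.013842531278860072]
finger_gap 0.08522673730305264
scene {'K': [[451.4439, 0.0, 278.7026], [0.0, 451.4439, 211.7422], [0.0, 0.0, 1.0]], 'k1': -0.0312, 'world_to_cam': [[-0.3591, 0.9333, -0.0075, 0.1747], [0.7618, 0.2885, -0.58, -0.4329], [-0.5392, -0.214, -0.8146, 1.3437], [0.0, 0.0, 0.0, 1.0]]}
top {'K': [[538.4652, 0.0, 274.812], [0.0, 538.4652, 219.8201], [0.0, 0.0, 1.0]], 'k1': 0.0221, 'world_to_cam': [[0.0128, -0.9999, -0.0076, 0.0355], [-0.9867, -0.0114, -0.1621, 0.592], [0.162, 0.0096, -0.9867, 1.0736], [0.0, 0.0, 0.0, 1.0]]}
wrist {'K': [[375.4231, 0.0, 278.876], [0.0, 375.4231, 212.1896], [0.0, 0.0, 1.0]], 'k1': 0.0281, 'tool_from_camera': [[1.0, -0.0002, -0.0001, -0.0001], [0.0, -0.2785, 0.9604, -0.1424], [-0.0003, -0.9604, -0.2785, 0.0717], [0.0, 0.0, 0.0, 1.0]]}
```

View pics/scene0.png

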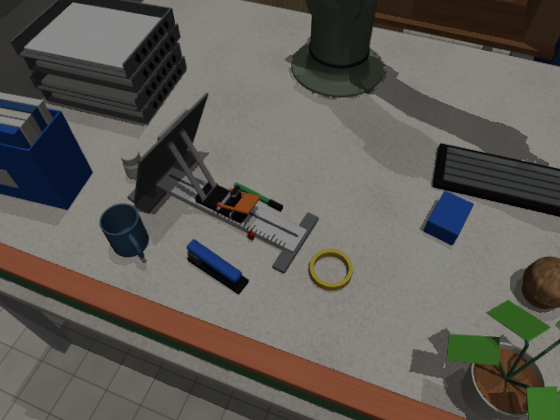

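View pics/top0.png

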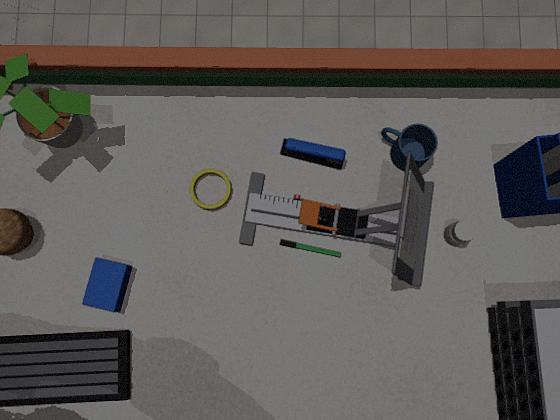

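View pics/wrist0.png

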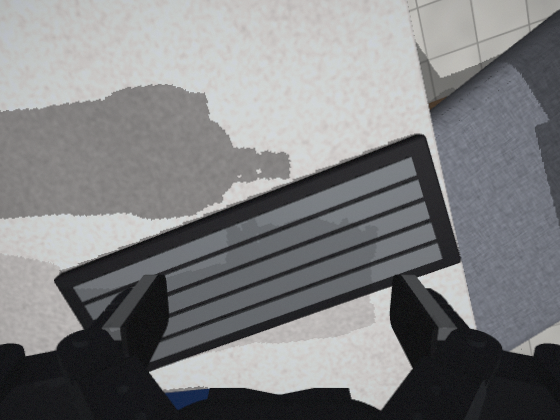

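The scene picture shows the stand with its post near (236,188), the red clip at (251,235), the mug at (125,230) and the stapler at (217,265). The top picture has the leg near (320,214), the clip at (297,197) and the pen at (310,248). The wrist camera sees only the keyboard. I'll enlarge the leg area.

```bash
python3 - <<'E'
import cv2
a=cv2.imread('pics/scene0.png')[160:270,140:320]; cv2.imwrite('pics/sc_c.png',cv2.resize(a,None,fx=4.4,fy=4.4,interpolation=cv2.INTER_CUBIC))
a=cv2.imread('pics/top0.png')[140:290,230:430]; cv2.imwrite('pics/top_c.png',cv2.resize(a,None,fx=4,fy=4,interpolation=cv2.INTER_CUBIC))
E
```

```text
(no output)
```

View pics/sc_c.png

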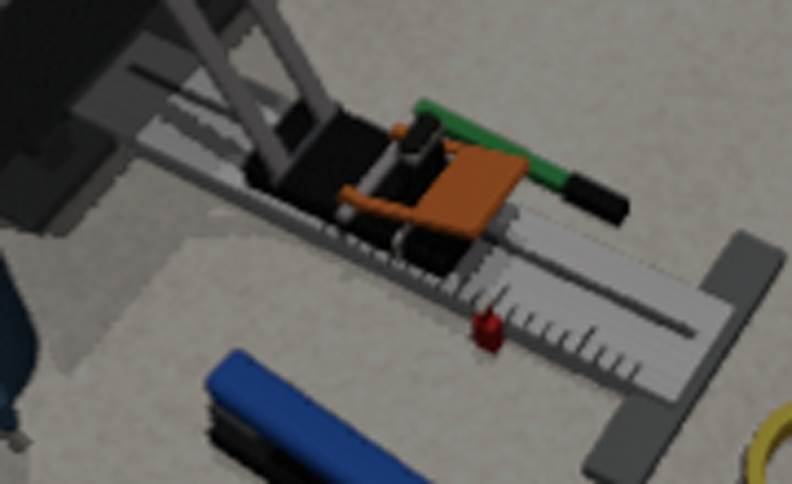

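View pics/top_c.png

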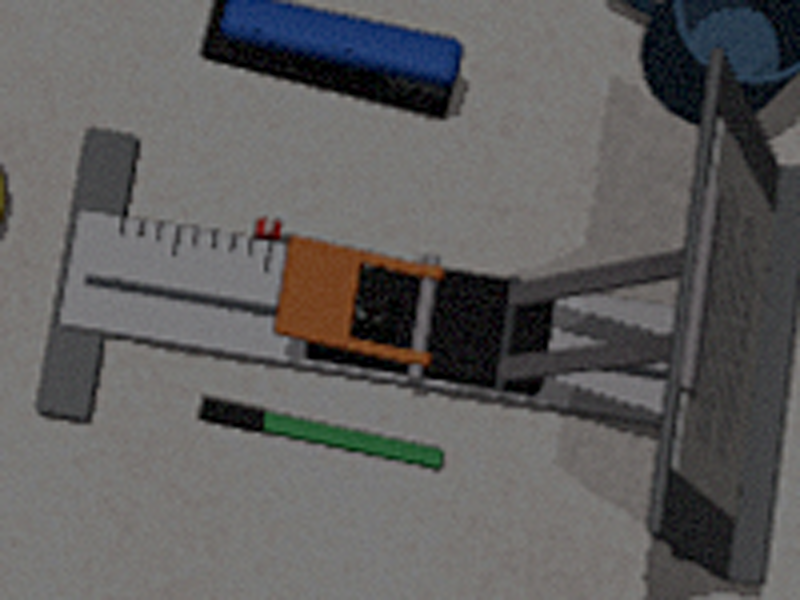

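```bash
cat > h.py <<'E'
from workcell import *
import cv2,numpy as np
np.set_printoptions(precision=4,suppress=True)
def cam(name,st=None):
    p=camera_params(name);K=np.array(p['K']);k1=p['k1']
    if name=='wrist':
        T=np.eye(4);T[:3,:3]=st['eef_rot'];T[:3,3]=st['tool_pos']
        M=np.linalg.inv(T@np.array(p['tool_from_camera']))
    else: M=np.array(p['world_to_cam'])
    return K,k1,M
def ray(c,uv):
    K,k1,M=c
    d=np.array([(uv[0]-K[0,2])/K[0,0],(uv[1]-K[1,2])/K[1,1]]);s=d.copy()
    for _ in range(30): s=d/(1+k1*(s@s))
    R=M[:3,:3];o=-R.T@M[:3,3];v=R.T@np.array([s[0],s[1],1]);return o,v/np.linalg.norm(v)
def onz(c,uv,z):
    o,v=ray(c,uv);return o+v*(z-o[2])/v[2]
def tri(*obs):
    A=np.zeros((3,3));b=np.zeros(3);L=[ray(c,uv) for c,uv in obs]
    for o,v in L:
        P=np.eye(3)-np.outer(v,v);A+=P;b+=P@o
    X=np.linalg.solve(A,b);return X,[np.linalg.norm((np.eye(3)-np.outer(v,v))@(X-o)) for o,v in L]
def proj(c,X):
    K,k1,M=c;p=M[:3,:3]@X+M[:3,3];s=p[:2]/p[2];s=s*(1+k1*(s@s));return K[:2,:2]@s+K[:2,2]
E
python3 - <<'E'
from h import *
T=cam('top');S=cam('scene')
t=lambda x,y:(230+x/4-.375,140+y/4-.375)
s=lambda x,y:(140+x/4.4-.4,160+y/4.4-.4)
print('slot end',tri((T,t(88,279)),(S,s(693,333))))
print('rail corner -y?',tri((T,t(80,212)),(S,s(672,402))))
print('rail corner2',tri((T,t(62,325)),(S,s(737,303))))
a=onz(T,t(80,212),.02);b=onz(T,t(62,325),.02)
print(a,b,np.linalg.norm(a-b))
c=onz(T,t(655,432),.02); print('edge dir',(b-c)/np.linalg.norm(b-c),np.linalg.norm(b-c))
print('clip',tri((T,t(268,224)),(S,s(488,310))), onz(T,t(268,225),.036))
print('post top scene @.096',onz(S,s(425,128),.096))
print('pad corners',tri((T,t(287,238)),(S,s(475,236))),tri((T,t(276,333)),(S,s(527,160))))
E
```

```text
slot end (array([0.6176, 0.0929, 0.0236]), [np.float64(0.00014494779958289496), np.float64(0.0001449477995828818)])
rail corner -y? (array([0.6553, 0.0971, 0.0196]), [np.float64(0.001012953485380054), np.float64(0.0010129534853800576)])
rail corner2 (array([0.5926, 0.1067, 0.0223]), [np.float64(0.000531123832528187), np.float64(0.0005311238325281422)])
[0.6549 0.098  0.02  ] [0.5931 0.1064 0.02  ] 0.06236053879979524
edge dir [0.168  0.9858 0.    ] 0.31928062016628744
clip (array([ 0.6466, -0.0029,  0.0337]), [np.float64(1.3560166149160127e-05), np.float64(1.3560166149228675e-05)]) [ 0.6455 -0.0028  0.036 ]
post top scene @.096 [ 0.5974 -0.0529  0.096 ]
pad corners (array([ 0.6317, -0.0125,  0.0716]), [np.float64(0.0010343884389231292), np.float64(0.0010343884389231142)]) (array([ 0.5819, -0.0067,  0.0731]), [np.float64(0.000591427057742899), np.float64(0.0005914270577428395)])
```

```bash
python3 -c "
import workcell;print([n for n in dir(workcell) if n[0]!='_']);print(getattr(workcell,'grip_depth',None))"
python3 -m jog '[{"delta_pos":[-0.03,0.002,-0.036],"rotation":[0,-1,0],"claw":0.65},{"delta_pos":[-0.06,0.004,-0.072],"rotation":[0,-2,0],"claw":0.65},{"delta_pos":[-0.09,0.006,-0.11],"rotation":[0,-3,0],"claw":0.65},{"delta_pos":[-0.12,0.008,-0.15],"rotation":[0,-4,0],"claw":0.65},{"delta_pos":[-0.15,0.010,-0.19],"rotation":[0,-5,0],"claw":0.65},{"delta_pos":[-0.18,0.012,-0.23],"rotation":[0,-6,0],"claw":0.65},{"delta_pos":[-0.21,0.014,-0.27],"rotation":[0,-7,0],"claw":0.65},{"delta_pos":[-0.24,0.016,-0.30],"rotation":[0,-8.7,0],"claw":0.65}]'
python3 -c "
from h import *
s=get_state();R=np.array(s['eef_rot']);print(R,np.array(s['tool_pos']),s['finger_gap']);print(R.T@(np.array([.6025,-.026,.2])-s['tool_pos']))"
```

```text
['Unreachable', 'camera_params', 'close_job', 'get_state', 'grab_frame', 'grip_depth']
0.0187
time: 1.15
tool_pos: [0.4071, 0.269, 0.2152]
eef_rot: [[0.168, 0.0, -0.986], [0.986, -0.0, 0.168], [-0.0, -1.0, -0.0]]
contact_force: [0.4, 0.3, 0.3]
finger_gap: 0.0298
[[ 0.1683  0.0002 -0.9857]
 [ 0.9857 -0.0001  0.1683]
 [-0.0001 -1.     -0.0002]] [0.4071 0.269  0.2152] 0.029797412657669973
[-0.2579  0.0153 -0.2423]
```

```bash

python3 -m jog '[{"delta_pos":[-0.04,0.003,-0.037],"rotation":[0,0,0],"claw":0.65},{"delta_pos":[-0.08,0.006,-0.075],"rotation":[0,0,0],"claw":0.65},{"delta_pos":[-0.12,0.009,-0.113],"rotation":[0,0,0],"claw":0.65},{"delta_pos":[-0.16,0.011,-0.15],"rotation":[0,0,0],"claw":0.65},{"delta_pos":[-0.20,0.013,-0.188],"rotation":[0,0,0],"claw":0.65},{"delta_pos":[-0.235,0.015,-0.22],"rotation":[0,0,0],"claw":0.65},{"delta_pos":[-0.258,0.015,-0.242],"rotation":[0,0,0],"claw":0.65},{"delta_pos":[-0.258,0.015,-0.242],"rotation":[0,0,0],"claw":0.65}]'
python3 -c "
from h import *
import pickle
s=get_state();f=grab_frame('wrist');cv2.imwrite('pics/w1.png',f);pickle.dump(s,open('w1.pkl','wb'))
print(s['joints'])
cv2.imwrite('pics/w1b.png',cv2.resize(f,(800,600),interpolation=cv2.INTER_CUBIC))"
```

```text
time: 2.15
tool_pos: [0.6018, -0.0268, 0.1998]
eef_rot: [[0.171, -0.0, -0.985], [0.985, -0.001, 0.171], [-0.001, -1.0, 0.0]]
contact_force: [-0.8, 0.1, -0.0]
finger_gap: 0.0297
[-7.3225 29.9344  6.0619 97.3461 -3.7191 52.9398 80.3063]
```

View pics/w1b.png

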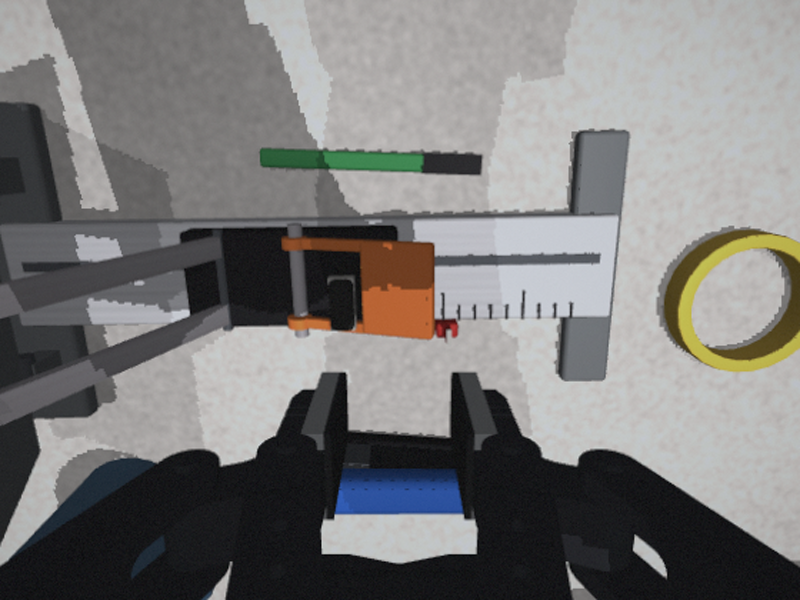

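The wrist picture shows the post (narrow black block near (341,300) in this enlarged view), the orange pad at 362–434, the red clip at (447,330), and the rail running level across it.

```bash
python3 - <<'E'
import cv2
f=cv2.imread('pics/w1.png')
cv2.imwrite('pics/w1c.png',cv2.resize(f[150:245,190:330],None,fx=5.6,fy=5.6,interpolation=cv2.INTER_CUBIC))
E
```

```text
(no output)
```

View pics/w1c.png

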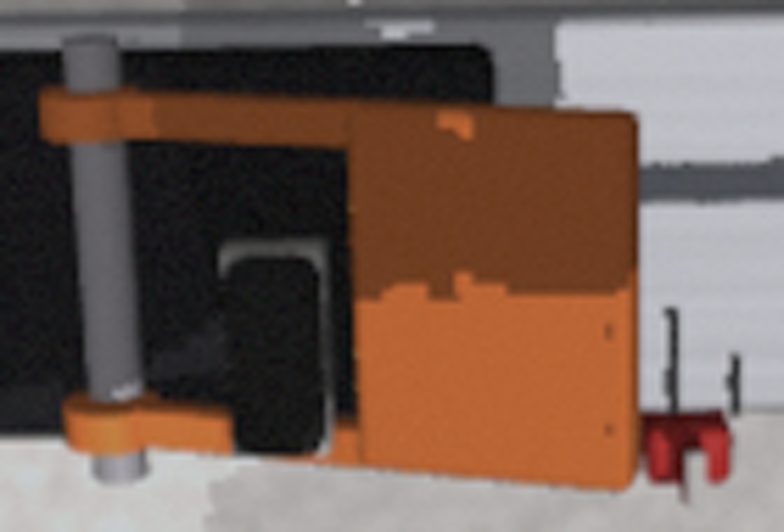

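```bash
python3 - <<'E'
from h import *
import pickle
s=pickle.load(open('w1.pkl','rb'));W=cam('wrist',s);S=cam('scene');T=cam('top')
w=lambda x,y:(190+x/5.6-.4,150+y/5.6-.4)
t=lambda x,y:(230+x/4-.375,140+y/4-.375)
sc=lambda x,y:(140+x/4.4-.4,160+y/4.4-.4)
W8=lambda x,y:(x*.7-.15,y*.7-.15)
pt=tri((W,w(278,355)),(S,sc(425,128)));print('post',pt,onz(W,w(278,355),.096))
cl=tri((W,w(697,470)),(S,sc(488,310)),(T,t(268,224)));print('clip',cl,onz(W,w(697,475),.036))
a=onz(W,W8(617,215),.02);b=onz(W,W8(612,317),.02);c=onz(W,W8(2,225),.02);d=onz(W,W8(50,325),.02)
print('rail',a,b,c, (a-c)/np.linalg.norm(a-c),(b-d)/np.linalg.norm(b-d),(a+b)/2)
ang=np.deg2rad(80.3)
e=np.array([np.cos(ang),np.sin(ang),0]);n=np.array([-e[1],e[0],0])
p=(a+b)/2
for nm,q in (('post',pt[0]),('postz',onz(W,w(278,355),.096)),('clip',cl[0]),('clipz',onz(W,w(697,475),.036))): print(nm,360+1000*(q-p)@e,1000*(q-p)@n)
# lever pad outer edge height
print(tri((W,w(633,115)),(S,sc(527,160)),(T,t(276,333))),tri((W,w(630,487)),(S,sc(475,236)),(T,t(287,238))))
E
```

```text
post (array([ 0.5973, -0.0533,  0.0958]), [np.float64(0.00030083016885319085), np.float64(0.0003008301688531854)]) [ 0.5973 -0.0536  0.096 ]
clip (array([ 0.6456, -0.0032,  0.0316]), [np.float64(0.0013248713600679562), np.float64(0.00039551038694983053), np.float64(0.0013946250132600684)]) [ 0.6434 -0.0033  0.036 ]
rail [0.5915 0.1065 0.02  ] [0.6548 0.0996 0.02  ] [ 0.5353 -0.2535  0.02  ] [0.1543 0.988  0.    ] [0.1569 0.9876 0.    ] [0.6232 0.103  0.02  ]
post 201.50860450436764 -0.8285267851108536
postz 201.2564234341624 -0.9052111787082929
clip 259.07689156984594 -40.01705421058496
clipz 258.54008385496763 -37.88632969757117
(array([ 0.5811, -0.0064,  0.0722]), [np.float64(0.0014352807169154273), np.float64(0.0011748531018743423), np.float64(0.0008080089373127923)]) (array([ 0.6313, -0.0131,  0.0706]), [np.float64(0.0009047074039580569), np.float64(0.0007393420656629338), np.float64(0.0015373221414446523)])
```

```bash

python3 -m jog '[{"delta_pos":[-0.015,0.03,0],"rotation":[0,-0.6,0],"claw":0.65},{"delta_pos":[-0.027,0.06,0],"rotation":[0,-0.6,0],"claw":0.65},{"delta_pos":[-0.027,0.080,0],"rotation":[0,-0.6,0],"claw":0.65},{"delta_pos":[-0.027,0.09,0],"rotation":[0,-0.6,0],"claw":0.65},{"delta_pos":[-0.027,0.09,0],"rotation":[0,-0.6,0],"claw":0.65}]'
python3 -c "
from h import *
import pickle
s=get_state();f=grab_frame('wrist');pickle.dump(s,open('w2.pkl','wb'))
cv2.imwrite('pics/w2.png',f)
cv2.imwrite('pics/w2b.png',cv2.resize(f,(800,600),interpolation=cv2.INTER_CUBIC))"
```

```text
time: 2.82
tool_pos: [0.5965, -0.0501, 0.1101]
eef_rot: [[0.157, -0.001, -0.988], [0.988, 0.0, 0.157], [0.0, -1.0, 0.001]]
contact_force: [0.4, 0.1, 0.5]
finger_gap: 0.0297
```

View pics/w2b.png

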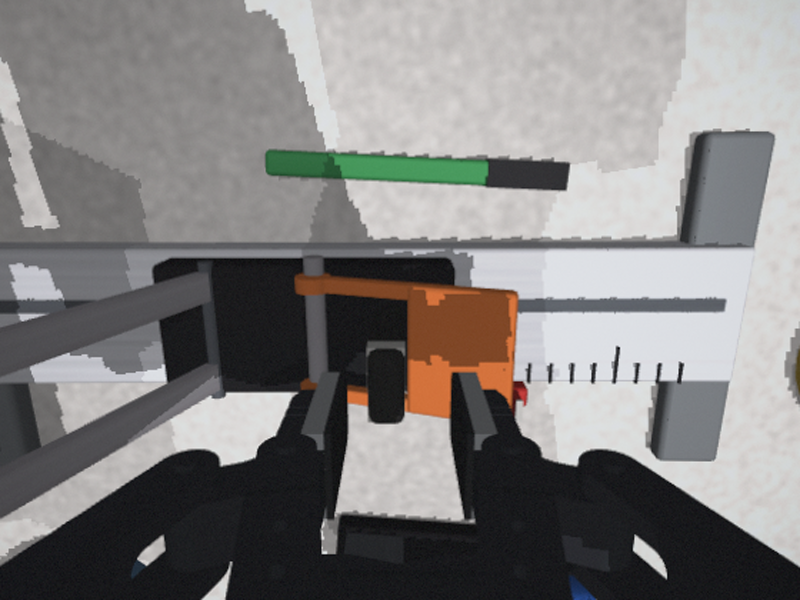

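```bash

python3 -m jog '[{"delta_pos":[-0.0035,0.010,-0.001],"rotation":[0,0,0],"claw":0.65},{"delta_pos":[-0.0035,0.022,-0.001],"rotation":[0,0,0],"claw":0.65},{"delta_pos":[-0.0035,0.031,-0.001],"rotation":[0,0,0],"claw":0.65},{"delta_pos":[-0.0035,0.031,-0.001],"rotation":[0,0,0],"claw":0.65}]'
python3 -c "
from h import *
import pickle
s=get_state();f=grab_frame('wrist');pickle.dump(s,open('w3.pkl','wb'));print(s['tool_pos'])
cv2.imwrite('pics/w3.png',f)
cv2.imwrite('pics/w3b.png',cv2.resize(f,(800,600),interpolation=cv2.INTER_CUBIC))"
```

```text
time: 3.38
tool_pos: [0.5966, -0.0545, 0.0784]
eef_rot: [[0.158, -0.002, -0.987], [0.987, -0.0, 0.158], [-0.0, -1.0, 0.001]]
contact_force: [0.0, -0.7, 0.5]
finger_gap: 0.0299
[ 0.5966 -0.0545  0.0784]
```

View pics/w3b.png

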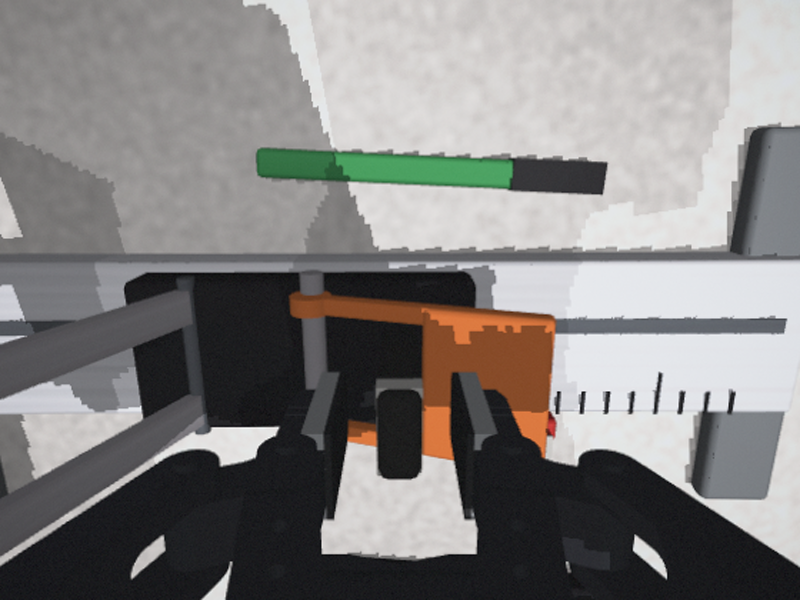

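The post stands centred between the fingers at (399,432) and nothing is touched. Now I close on it.

```bash

python3 -m jog '[{"delta_pos":[0,0,0],"rotation":[0,0,0],"claw":1},{"delta_pos":[0,0,0],"rotation":[0,0,0],"claw":1},{"delta_pos":[0,0,0],"rotation":[0,0,0],"claw":1},{"delta_pos":[0,0,0],"rotation":[0,0,0],"claw":1}]'
python3 -m jog '[{"delta_pos":[0.008,0,0],"rotation":[0,0,0],"claw":1},{"delta_pos":[0.016,0,0],"rotation":[0,0,0],"claw":1},{"delta_pos":[0.024,0,0],"rotation":[0,0,0],"claw":1},{"delta_pos":[0.032,0,0],"rotation":[0,0,0],"claw":1},{"delta_pos":[0.04,0,0],"rotation":[0,0,0],"claw":1},{"delta_pos":[0.046,0,0],"rotation":[0,0,0],"claw":1},{"delta_pos":[0.05,0,0],"rotation":[0,0,0],"claw":1},{"delta_pos":[0.05,0,0],"rotation":[0,0,0],"claw":1}]'
python3 -c "
from h import *
import pickle
s=get_state();pickle.dump(s,open('w4.pkl','wb'));print(np.array(s['tool_pos']))
for n in ['wrist','scene','top']:
    f=grab_frame(n);cv2.imwrite(f'pics/{n}4.png',f)
    if n=='wrist':cv2.imwrite('pics/w4b.png',cv2.resize(f,(800,600),interpolation=cv2.INTER_CUBIC))
    if n=='scene':cv2.imwrite('pics/s4b.png',cv2.resize(f[160:270,140:320],None,fx=4.4,fy=4.4,interpolation=cv2.INTER_CUBIC))
"
```

```text
time: 3.92
tool_pos: [0.5974, -0.0544, 0.0798]
eef_rot: [[0.158, 0.001, -0.987], [0.987, 0.0, 0.158], [0.0, -1.0, -0.001]]
contact_force: [-0.9, 0.9, 6.6]
finger_gap: 0.0105
time: 4.92
tool_pos: [0.605, -0.0057, 0.0797]
eef_rot: [[0.158, 0.0, -0.987], [0.987, -0.001, 0.158], [-0.001, -1.0, -0.0]]
contact_force: [-2.8, -4.5, 7.7]
finger_gap: 0.0107
[ 0.605  -0.0057  0.0797]
```

View pics/w4b.png

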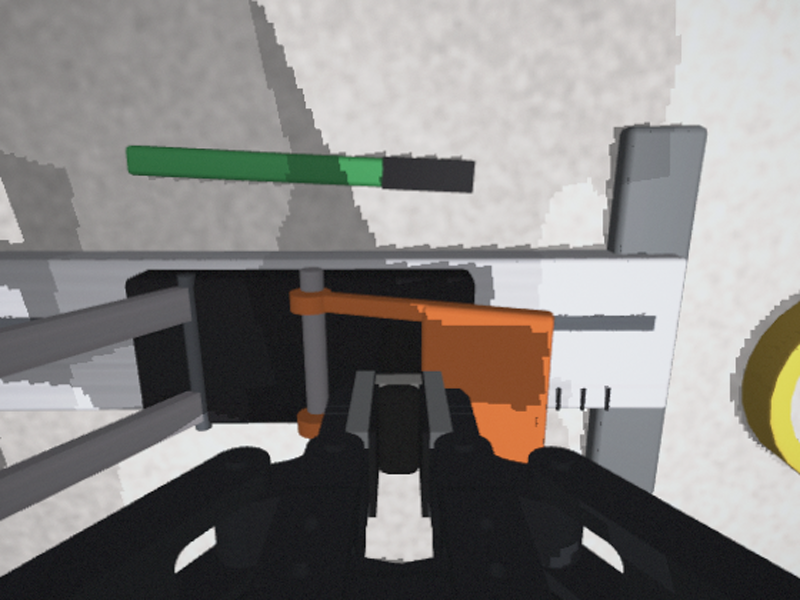

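View pics/s4b.png

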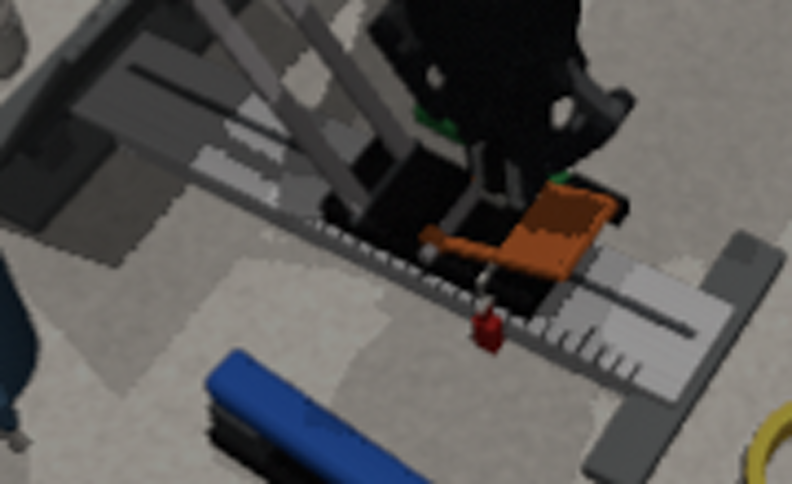

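View pics/top4.png

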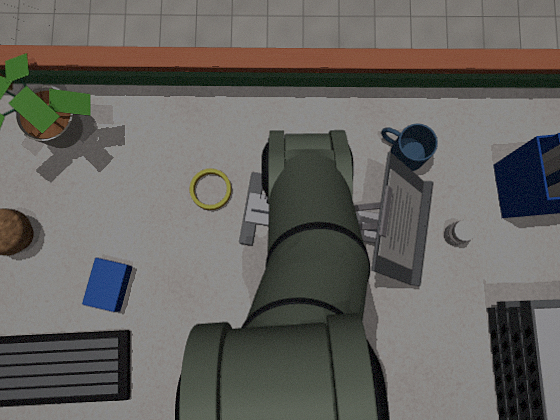

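The post moved with the grip: the TCP travelled 49 mm and the lever is still open. I'll draw the remaining 8 mm or so and check against the clip.

```bash

python3 -m jog '[{"delta_pos":[0.004,0,0],"rotation":[0,0,0],"claw":1},{"delta_pos":[0.008,0,0],"rotation":[0,0,0],"claw":1},{"delta_pos":[0.008,0,0],"rotation":[0,0,0],"claw":1}]'
python3 -c "
from h import *
import pickle
s=get_state();pickle.dump(s,open('w5.pkl','wb'));print(np.array(s['tool_pos']))
for n in ['wrist','scene']:
    f=grab_frame(n);cv2.imwrite(f'pics/{n}5.png',f)
    if n=='scene':cv2.imwrite('pics/s5b.png',cv2.resize(f[185:250,215:295],None,fx=9,fy=9,interpolation=cv2.INTER_CUBIC))
f=cv2.imread('pics/scene0.png');cv2.imwrite('pics/s0d.png',cv2.resize(f[185:250,195:275],None,fx=9,fy=9,interpolation=cv2.INTER_CUBIC))
S=cam('scene');e=np.array([.158,.9874,0]);n=np.array([-.9874,.158,0]);p0=np.array([.5974,-.054,0])
for y in (-.026,-.032):
  for z in (.038,.03,.02):
    q=proj(S,p0+n*y+[0,0,z]);print(y,z,q,(q-[195,185]+.44)*9)
"
```

```text
time: 5.45
tool_pos: [0.6062, 0.0021, 0.0797]
eef_rot: [[0.158, -0.0, -0.987], [0.987, -0.001, 0.158], [-0.001, -1.0, -0.0]]
contact_force: [-3.8, -5.0, 7.6]
finger_gap: 0.0105
[0.6062 0.0021 0.0797]
-0.026 0.038 [231.4551 213.0861] [332.056  256.7345]
-0.026 0.03 [231.7913 215.1804] [335.0819 275.5834]
-0.026 0.02 [232.2055 217.76  ] [338.8099 298.8004]
-0.032 0.038 [229.9345 215.0301] [318.3709 274.2309]
-0.032 0.03 [230.2818 217.1179] [321.4961 293.0213]
-0.032 0.02 [230.7096 219.6895] [325.3462 316.1652]
```

View pics/s5b.png

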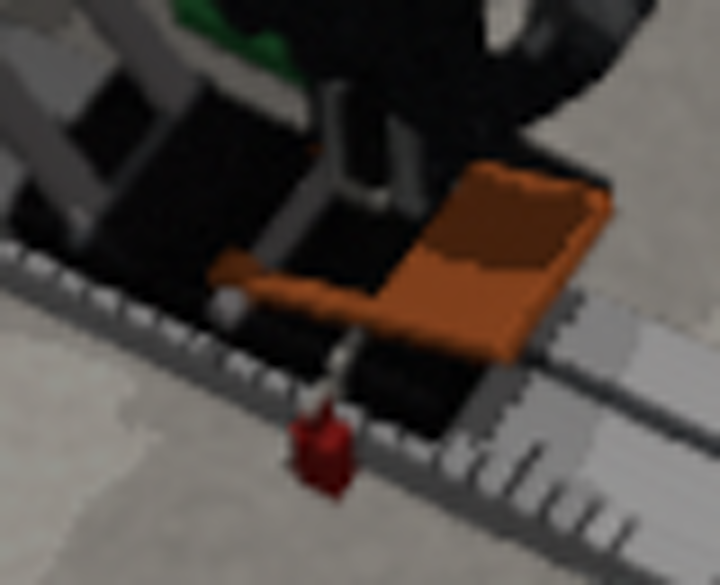

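View pics/s0d.png

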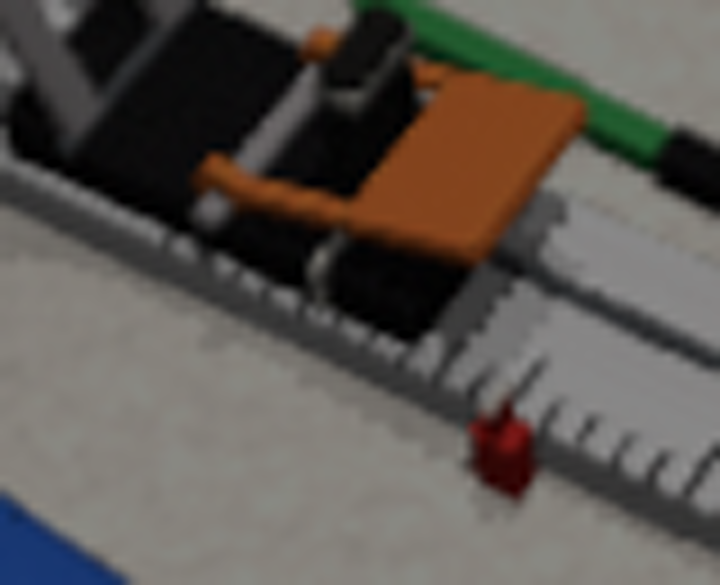

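```bash
python3 -c "
import cv2,numpy as np
a=cv2.imread('pics/scene5.png')[216:242,236:266];b=cv2.imread('pics/scene0.png')[208:242,222:262]
a=np.clip(a.astype(float)*1.8,0,255).astype('uint8');b=np.clip(b.astype(float)*1.8,0,255).astype('uint8')
cv2.imwrite('pics/s5z.png',cv2.resize(a,None,fx=20,fy=20,interpolation=cv2.INTER_NEAREST))
cv2.imwrite('pics/s0z.png',cv2.resize(b,None,fx=16,fy=16,interpolation=cv2.INTER_NEAREST))
"
```

```text
(no output)
```

View pics/s5z.png

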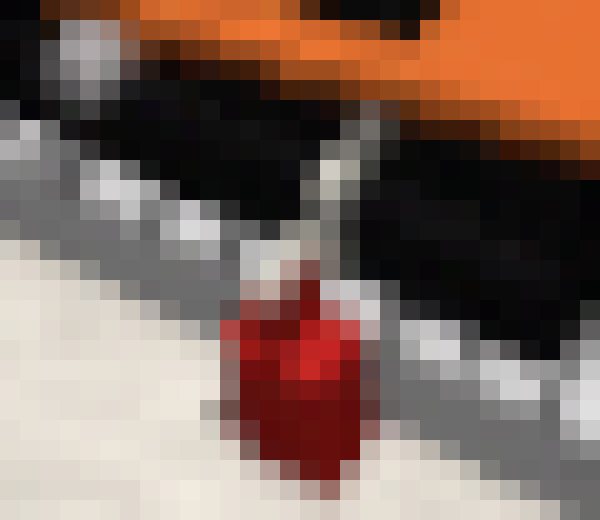

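View pics/s0z.png

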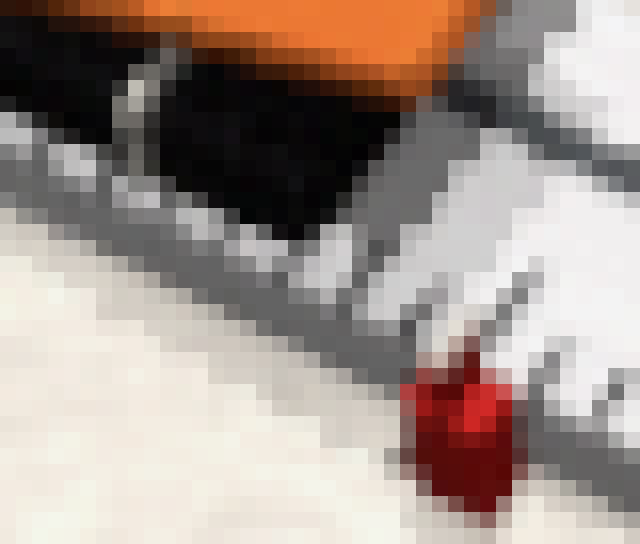

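```bash
python3 -c "
import cv2,numpy as np
a=cv2.imread('pics/w1.png')[218:244,296:330]
cv2.imwrite('pics/w1z.png',cv2.resize(a,None,fx=20,fy=20,interpolation=cv2.INTER_NEAREST))
a=cv2.imread('pics/w1.png')[188:238,222:256]
a=np.clip(a.astype(float)*2,0,255).astype('uint8')
cv2.imwrite('pics/w1y.png',cv2.resize(a,None,fx=12,fy=12,interpolation=cv2.INTER_NEAREST))
a=cv2.imread('pics/top0.png')[185:205,285:310]
cv2.imwrite('pics/t0z.png',cv2.resize(a,None,fx=20,fy=20,interpolation=cv2.INTER_NEAREST))
"
```

```text
(no output)
```

View pics/w1z.png

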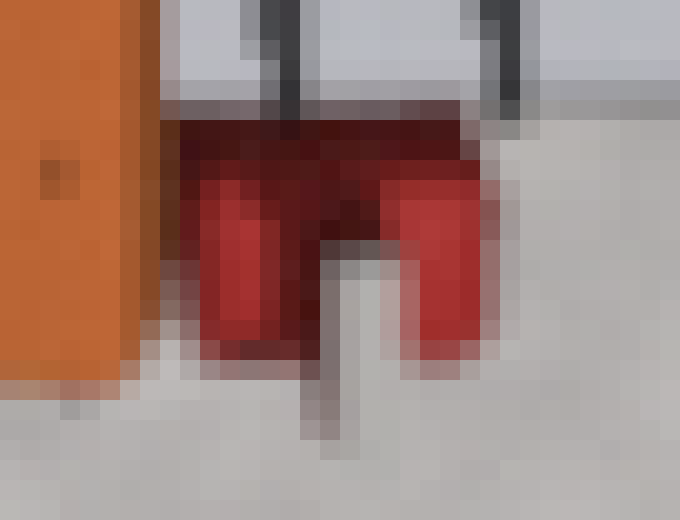

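View pics/w1y.png

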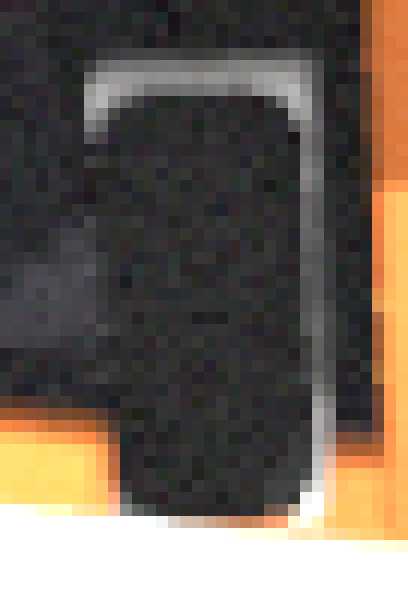

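View pics/t0z.png

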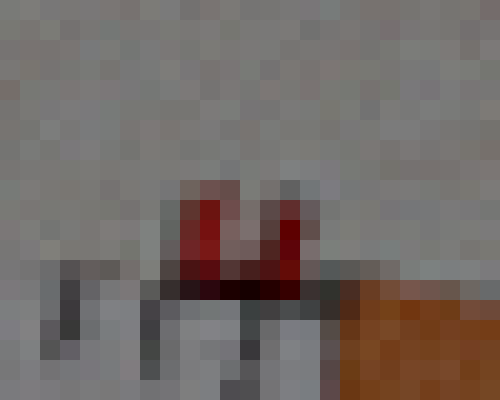

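The index line on the leg's block meets the clip's pointer within about 1 mm in the scene view: corner at (252.3,224.3), pointer at (251,228). The wrist view gave 57.2–57.6 mm of travel and the leg has moved 57.2 mm. So the leg is at the mark with the lever still open. Next I loosen the grip slightly, shifting +x so the panel-side finger keeps holding the leg, and slide down.

```bash

python3 -m jog '[{"delta_pos":[0.001,0,0],"rotation":[0,0,0],"claw":0.82},{"delta_pos":[0.002,0,0],"rotation":[0,0,0],"claw":0.82},{"delta_pos":[0.002,0,0],"rotation":[0,0,0],"claw":0.82}]'
python3 -c "
from h import *
import pickle
s=get_state();pickle.dump(s,open('w6.pkl','wb'));print(np.array(s['tool_pos']))
for n in ['wrist','scene']:
    f=grab_frame(n);cv2.imwrite(f'pics/{n}6.png',f)
a=np.clip(cv2.imread('pics/scene6.png')[216:242,236:266]*1.8,0,255).astype('uint8')
b=cv2.imread('pics/wrist6.png')[230:350,200:360]
cv2.imwrite('pics/s6z.png',cv2.resize(a,None,fx=20,fy=20,interpolation=cv2.INTER_NEAREST))
cv2.imwrite('pics/w6z.png',cv2.resize(b,None,fx=5,fy=5,interpolation=cv2.INTER_CUBIC))
"
```

```text
time: 5.92
tool_pos: [0.6065, 0.0038, 0.0795]
eef_rot: [[0.159, -0.0, -0.987], [0.987, -0.001, 0.159], [-0.001, -1.0, -0.0]]
contact_force: [-1.7, -5.3, 3.6]
finger_gap: 0.0154
[0.6065 0.0038 0.0795]
```

View pics/s6z.png

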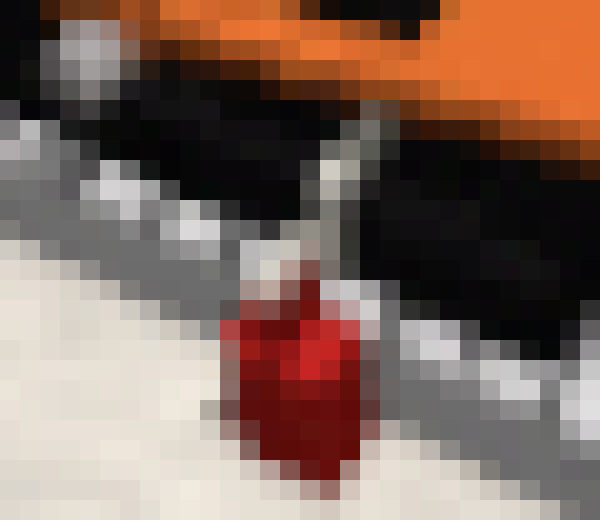

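View pics/w6z.png

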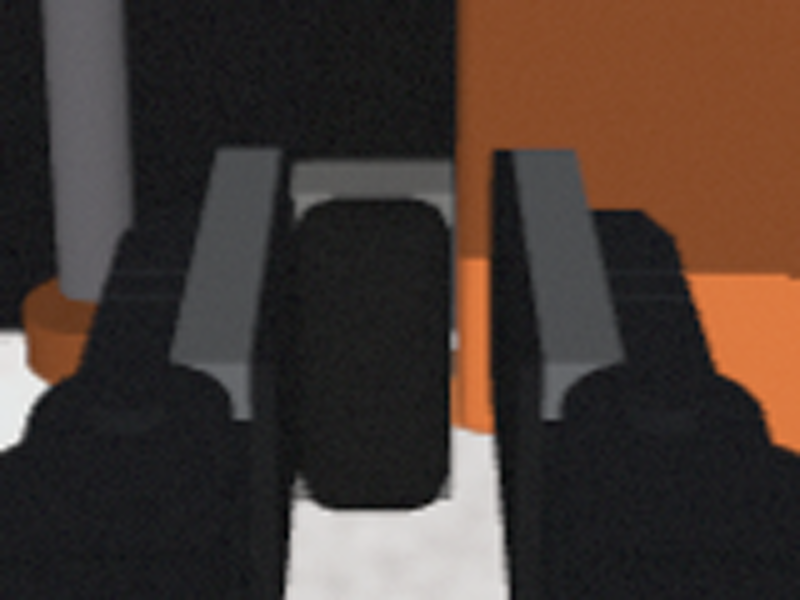

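The leg is unchanged relative to the clip, and the post rests on the panel-side finger with a clear gap on the pad side. Now down the post.

```bash

python3 -m jog '[{"delta_pos":[0,0.005,0],"rotation":[0,0,0],"claw":0.82},{"delta_pos":[0,0.01,0],"rotation":[0,0,0],"claw":0.82},{"delta_pos":[0,0.014,0],"rotation":[0,0,0],"claw":0.82},{"delta_pos":[0,0.017,0],"rotation":[0,0,0],"claw":0.82}]'
python3 -m jog '[{"delta_pos":[0,0.003,0],"rotation":[0,0,0],"claw":0.82},{"delta_pos":[0,0.006,0],"rotation":[0,0,0],"claw":0.82},{"delta_pos":[0,0.008,0],"rotation":[0,0,0],"claw":0.82}]'
python3 -c "
from h import *
import pickle
s=get_state();pickle.dump(s,open('w7.pkl','wb'));print(np.array(s['tool_pos']))
for n in ['wrist','scene']:
    f=grab_frame(n);cv2.imwrite(f'pics/{n}7.png',f)
a=np.clip(cv2.imread('pics/scene7.png')[185:245,215:295]*1.5,0,255).astype('uint8')
b=cv2.imread('pics/wrist7.png')
cv2.imwrite('pics/s7z.png',cv2.resize(a,None,fx=10,fy=10,interpolation=cv2.INTER_NEAREST))
cv2.imwrite('pics/w7z.png',cv2.resize(b,(800,600),interpolation=cv2.INTER_CUBIC))
"
```

```text
time: 6.52
tool_pos: [0.6069, 0.0038, 0.0626]
eef_rot: [[0.159, 0.001, -0.987], [0.987, -0.001, 0.159], [-0.001, -1.0, -0.001]]
contact_force: [-1.2, -5.3, 9.4]
finger_gap: 0.0157
time: 6.9
tool_pos: [0.6071, 0.0038, 0.0548]
eef_rot: [[0.159, 0.001, -0.987], [0.987, -0.001, 0.159], [-0.001, -1.0, -0.001]]
contact_force: [-0.1, -5.3, 8.3]
finger_gap: 0.0156
[0.6071 0.0038 0.0548]
```

View pics/s7z.png

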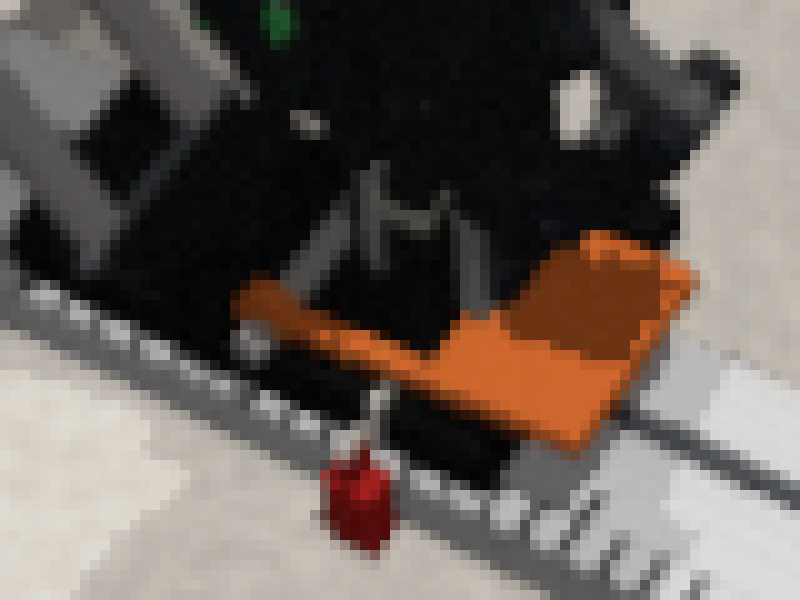

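View pics/w7z.png

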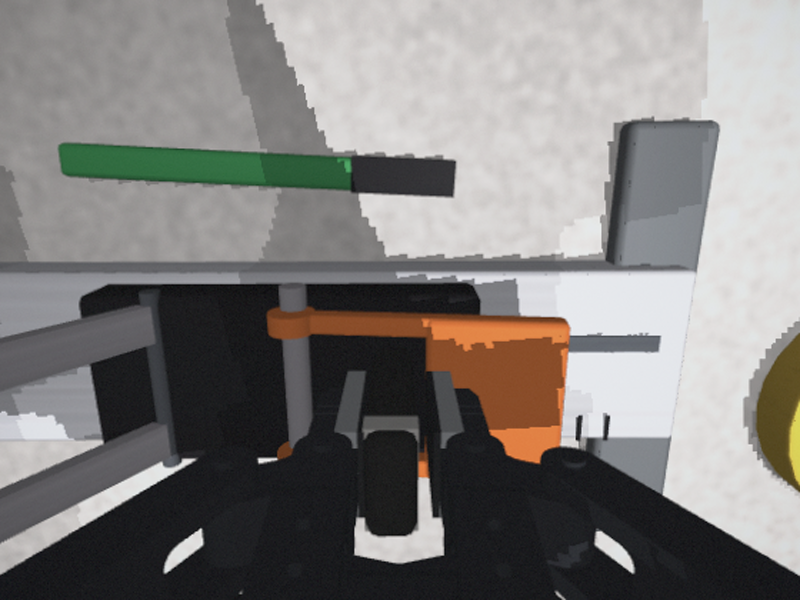

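The lever is coming down and the leg is still level with the clip. I'll continue to the stop in small steps.

```bash

python3 -m jog '[{"delta_pos":[0,0.002,0],"rotation":[0,0,0],"claw":0.82},{"delta_pos":[0,0.004,0],"rotation":[0,0,0],"claw":0.82},{"delta_pos":[0,0.005,0],"rotation":[0,0,0],"claw":0.82}]'
python3 -m jog '[{"delta_pos":[0,0.001,0],"rotation":[0,0,0],"claw":0.82},{"delta_pos":[0,0.002,0],"rotation":[0,0,0],"claw":0.82}]'
python3 -c "
from h import *
s=get_state();print(np.array(s['contact_force']),np.array(s['tool_pos']))"
```

```text
time: 7.38
tool_pos: [0.6073, 0.0038, 0.05]
eef_rot: [[0.159, 0.001, -0.987], [0.987, -0.001, 0.159], [-0.001, -1.0, -0.002]]
contact_force: [-4.2, -4.8, 17.9]
finger_gap: 0.0157
time: 7.62
tool_pos: [0.6075, 0.004, 0.0493]
eef_rot: [[0.159, 0.002, -0.987], [0.987, -0.0, 0.159], [-0.0, -1.0, -0.002]]
contact_force: [-10.3, -3.4, 42.7]
finger_gap: 0.0151
[-10.2858  -3.427   42.6957] [0.6075 0.004  0.0493]
```

At the stop, with 43 N, so I ease off 1.5 mm. Then I re-close on the post while moving back the 2 mm I shifted.

```bash

python3 -m jog '[{"delta_pos":[0,-0.0015,0],"rotation":[0,0,0],"claw":0.82},{"delta_pos":[0,-0.0015,0],"rotation":[0,0,0],"claw":0.82}]'
python3 -c "
from h import *
s=get_state();print(np.array(s['contact_force']),np.array(s['tool_pos']))
for n in ['wrist','scene']:
    f=grab_frame(n);cv2.imwrite(f'pics/{n}8.png',f)
a=np.clip(cv2.imread('pics/scene8.png')[185:245,215:295]*1.5,0,255).astype('uint8')
b=cv2.imread('pics/wrist8.png')
cv2.imwrite('pics/s8z.png',cv2.resize(a,None,fx=10,fy=10,interpolation=cv2.INTER_NEAREST))
cv2.imwrite('pics/w8z.png',cv2.resize(b,(800,600),interpolation=cv2.INTER_CUBIC))
"
```

```text
time: 7.88
tool_pos: [0.6073, 0.004, 0.0499]
eef_rot: [[0.159, 0.002, -0.987], [0.987, -0.001, 0.159], [-0.0, -1.0, -0.002]]
contact_force: [-3.7, -4.7, 17.6]
finger_gap: 0.0151
[-3.7219 -4.6564 17.6329] [0.6073 0.004  0.0499]
```

View pics/s8z.png

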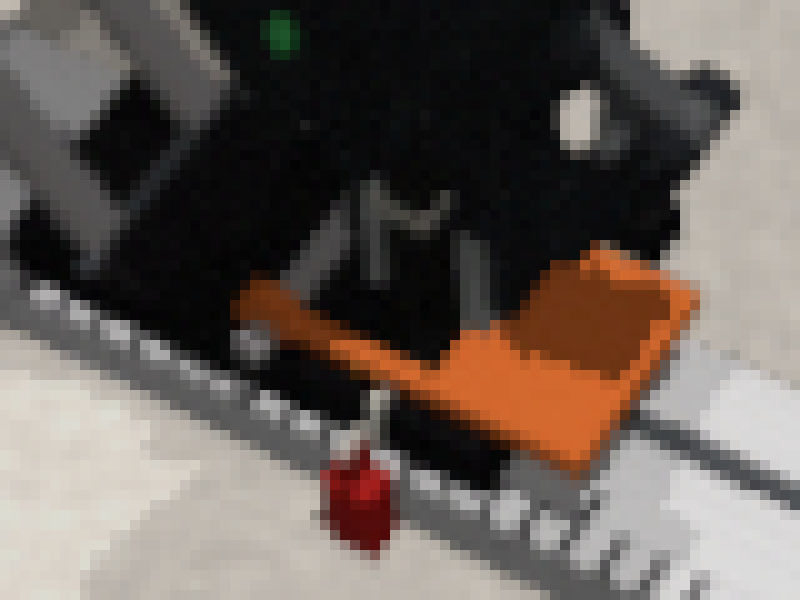

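View pics/w8z.png

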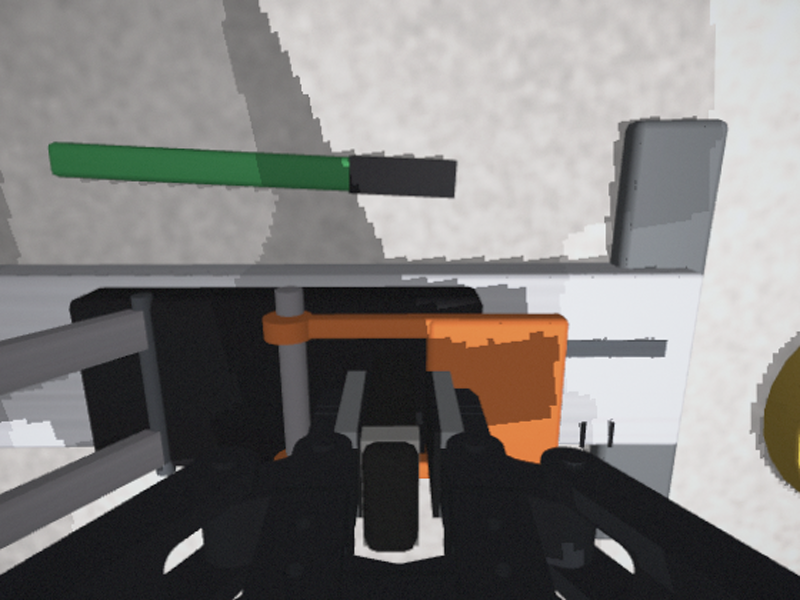

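```bash

python3 -c "
from h import *
s=get_state();W=cam('wrist',s);S=cam('scene')
print(tri((W,(567*.7-.15,316*.7-.15)),(S,(284.2,213.8))))
p0=np.array([.6064,.0023,0]);e=np.array([.158,.9874,0]);n=np.array([-.9874,.158,0])
for th in (0,.03,.06,.1,.2):
  c,sn=np.cos(th),np.sin(th)
  q=[p0+e*(-.03+.08*c-.004*sn)+n*y+np.array([0,0,.046+.08*sn+.004*c]) for y in (.026,-.026)]
  print(th,[ (proj(S,x)-[215,185]+.5)*10 for x in q],[ (proj(W,x)+.2)/.7 for x in q[:1]])
"
```

```text
(array([0.5896, 0.054 , 0.0475]), [np.float64(0.0011437245710392765), np.float64(0.0011437245710392261)])
0 [array([711.5748, 284.4783]), array([589.1204, 459.827 ])] [array([572.2958, 316.6782])]
0.03 [array([711.0012, 277.7469]), array([588.284 , 453.2656])] [array([574.4585, 319.3484])]
0.06 [array([710.1345, 270.869 ]), array([587.1488, 446.5495])] [array([576.415 , 322.0975])]
0.1 [array([708.5214, 261.481 ]), array([585.1693, 437.364 ])] [array([578.6817, 325.8869])]
0.2 [array([702.1975, 237.0163]), array([577.8891, 413.3368])] [array([582.4451, 335.9897])]
```

The pad's corners match a closed lever within about 1 px: triangulated height 47.5 mm, and the prediction for angle 0 fits both views. Now the re-grip.

```bash

python3 -m jog '[{"delta_pos":[-0.001,0,0],"rotation":[0,0,0],"claw":0.86},{"delta_pos":[-0.002,0,0],"rotation":[0,0,0],"claw":1},{"delta_pos":[-0.002,0,0],"rotation":[0,0,0],"claw":1},{"delta_pos":[-0.002,0,0],"rotation":[0,0,0],"claw":1}]'
python3 -c "
from h import *
s=get_state();print(np.array(s['contact_force']),np.array(s['tool_pos']))
for n in ['wrist','scene']:
    f=grab_frame(n);cv2.imwrite(f'pics/{n}9.png',f)
a=np.clip(cv2.imread('pics/scene9.png')[216:242,236:266]*1.8,0,255).astype('uint8')
b=cv2.imread('pics/wrist9.png')
cv2.imwrite('pics/s9z.png',cv2.resize(a,None,fx=20,fy=20,interpolation=cv2.INTER_NEAREST))
cv2.imwrite('pics/w9z.png',cv2.resize(b,(800,600),interpolation=cv2.INTER_CUBIC))
"
```

```text
time: 8.48
tool_pos: [0.607, 0.0018, 0.05]
eef_rot: [[0.158, 0.002, -0.987], [0.987, -0.001, 0.158], [-0.001, -1.0, -0.002]]
contact_force: [-4.6, -4.7, 19.1]
finger_gap: 0.0116
[-4.5976 -4.7413 19.1278] [0.607  0.0018 0.05  ]
```

View pics/s9z.png

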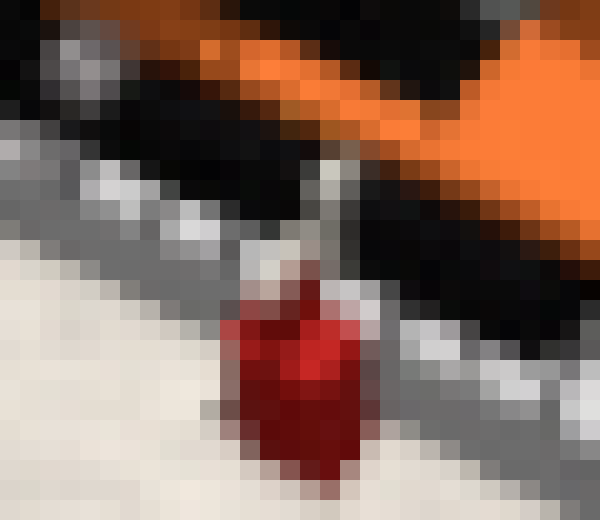

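View pics/w9z.png

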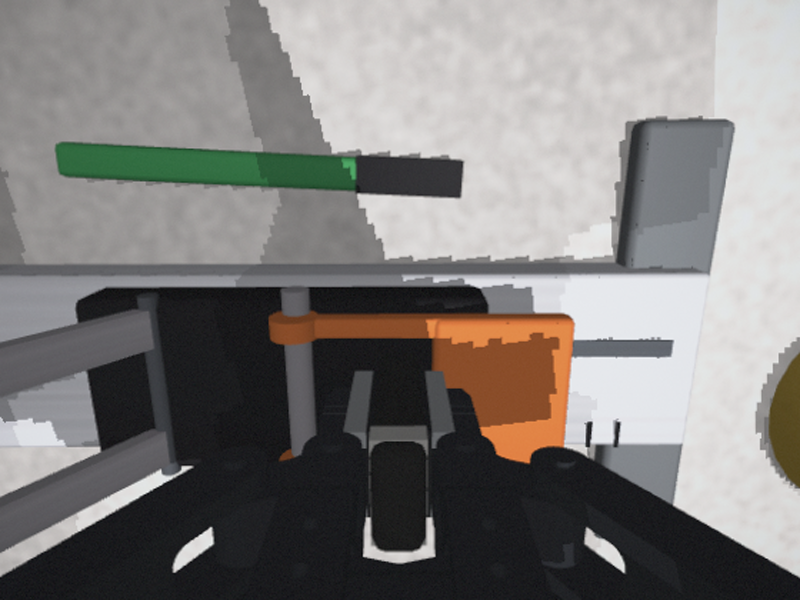

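The block's index line still sits on the pointer, with the same pixels as before loosening, and the lever is flat. I'll hold for a few rows to check that it stays, then look at the rest of the desk.

```bash

python3 -m jog '[{"delta_pos":[0,0,0],"rotation":[0,0,0],"claw":1},{"delta_pos":[0,0,0],"rotation":[0,0,0],"claw":1},{"delta_pos":[0,0,0],"rotation":[0,0,0],"claw":1},{"delta_pos":[0,0,0],"rotation":[0,0,0],"claw":1},{"delta_pos":[0,0,0],"rotation":[0,0,0],"claw":1},{"delta_pos":[0,0,0],"rotation":[0,0,0],"claw":1}]'
python3 -c "
from h import *
s=get_state();print(np.array(s['contact_force']),np.array(s['tool_pos']))
f=grab_frame('scene');cv2.imwrite('pics/scene10.png',f)
cv2.imwrite('pics/s10b.png',cv2.resize(f,(800,600),interpolation=cv2.INTER_CUBIC))
W=cam('wrist',s)
for a,b in((9,10),):
    d=cv2.absdiff(cv2.imread('pics/scene9.png'),f)[216:242,236:266];print(d.mean(),d.max())
"
```

```text
time: 9.32
tool_pos: [0.6069, 0.0018, 0.05]
eef_rot: [[0.158, 0.002, -0.987], [0.987, -0.001, 0.158], [-0.001, -1.0, -0.002]]
contact_force: [-4.8, -4.8, 20.3]
finger_gap: 0.0112
[-4.7738 -4.7665 20.2651] [0.6069 0.0018 0.05  ]
0.5606837606837607 4
```

View pics/s10b.png

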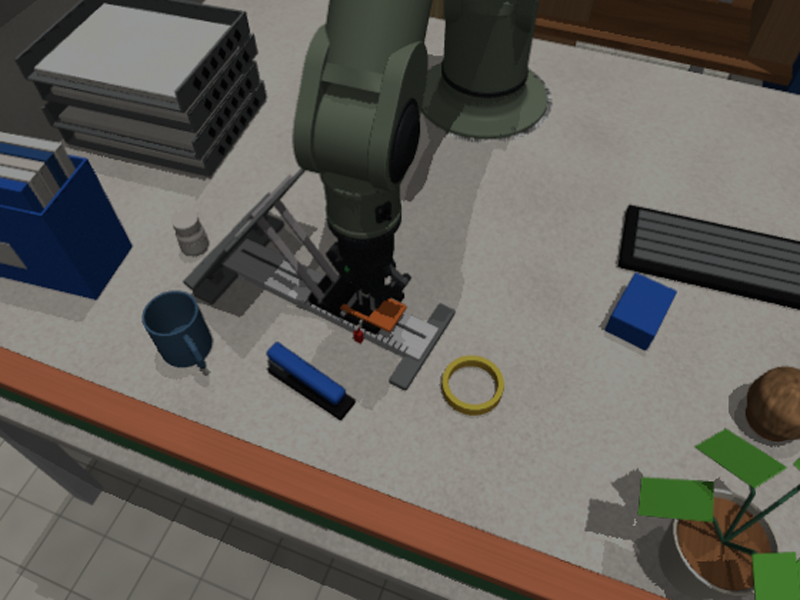

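Everything is steady: the mug, stapler, tape, box and jar are at their places, the post is gripped, and the lever is flat. Handing in.

```bash
python3 -c "
from workcell import *
print(close_job())"
```

```text
the job is handed in; nothing more can be done
None
```

I drew the leg out about 57 mm to the red clip, pressed the orange lever flat, and handed the job in at about 9.4 s with the post still gripped.

**How it was done:** I gripped the post high up, with the fingertips above the raised lever, and drew the leg out. I then loosened the grip slightly, with the panel-side finger holding the leg against its spring. Sliding down the post pressed the lever to its stop, and I closed on the post again.

**Last checks:**
- **Leg at the mark:** the line on the leg's block met the clip's pointer in the scene view, and looked the same before loosening, after the re-grip and after a 0.75 s hold. Finger travel was 57.0–57.2 mm, against 57.0–57.6 mm measured from the camera, so it should be right within about 1 mm.
- **Lever closed:** the pad corners matched a lever angle of 0 in the scene and wrist views. The triangulated pad height was 47.5 mm against 50 mm expected, which I took as measurement error. The fingertip stopped hard at 49–50 mm.
- **Grip:** the finger opening was 11.2 mm on the 12 mm rubber post, with a steady force of about 20 N pressing on the pad.
- **Rest of the desk:** the mug, stapler, tape, box and jar were unmoved in the last scene picture. The pen, partly hidden there, looked in place in the wrist view.

**One thing to note:** when the lever reached its stop, the fingertip force rose briefly to about 43 N. I eased off 1.5 mm straight away. The 40 N limit is stated for the arm and the gripper's body; this was the fingertip on the pad.

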